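Close four instrument boxes from a pile of lids

TASK

The four instrument boxes are finished and their lids lie in one pile on the bench: take the pile apart and set each lid flat on the box it fits, edges lined up all round, ready for its screws. Lower the lids into place rather than dropping them, leave the boxes where they stand, and do not disturb the wash bottle or the screwdriver.

Things in the scene. Friction and masses are not known exactly. Their poses are not given: they have to be found in the camera images.
- lid_large: Large rectangular lid: a flat cast-aluminium plate 128 mm (its x) by 66 mm (its y), 8 mm thick, a small dark screw hole in each corner and a plain grey panel on its top, up to 4 mm from the long sides. Origin at the centre of its underside, z up. It is the bottom of the pile and lies on the bench, roughly but not exactly squared up with its neighbours in the pile. 75 to 155 g.
- lid_medium: Medium rectangular lid: a flat cast-aluminium plate 102 mm (its x) by 56 mm (its y), 8 mm thick, a small dark screw hole in each corner and a plain grey panel on its top, up to 4 mm from the long sides. Origin at the centre of its underside, z up. At the start it lies on lid_large, roughly but not exactly squared up with its neighbours in the pile. 50 to 105 g.
- lid_small: Small rectangular lid: a flat cast-aluminium plate 74 mm (its x) by 48 mm (its y), 8 mm thick, a small dark screw hole in each corner and a plain grey panel on its top, up to 4 mm from the long sides. Origin at the centre of its underside, z up. At the start it lies on lid_medium, roughly but not exactly squared up with its neighbours in the pile. 30 to 65 g.
- lid_round: Smallest lid, on top of the pile: a cast-aluminium disc 44 mm in diameter and 8 mm thick, three small dark screw holes and a plain grey panel on its top. Origin at the centre of its underside, z up. At the start it lies on lid_small. 15 to 35 g.
- box_large: Large open cast-aluminium enclosure, 128 mm (its x) by 66 mm (its y) outside, 45 mm high to its rim, wall 5 mm, green circuit board inside; two black cable glands stick 12 mm out of its +x end, up to 27 mm above the bench. Stands loose, open side up. Origin: centre of its underside, z up. lid_large has the same outline and lies flat on the rim, long side along long side (either way round).
- box_medium: Medium open cast-aluminium enclosure, 102 mm (its x) by 56 mm (its y) outside, 38 mm high to its rim, wall 5 mm, green circuit board inside; one black cable gland sticks 12 mm out of its +x end, up to 27 mm above the bench. Stands loose, open side up. Origin: centre of its underside, z up. lid_medium has the same outline and lies flat on the rim, long side along long side (either way round).
- box_small: Small open cast-aluminium enclosure, 74 mm (its x) by 48 mm (its y) outside, 32 mm high to its rim, wall 5 mm, green circuit board inside; one black cable gland sticks 12 mm out of its +x end, up to 27 mm above the bench. Stands loose, open side up. Origin: centre of its underside, z up. lid_small has the same outline and lies flat on the rim, long side along long side (either way round).
- box_round: Round open cast-aluminium enclosure, 44 mm outside diameter, 30 mm high to its rim, wall 4 mm, a green circuit board inside. Stands loose on the bench, open side up. Origin at the centre of its underside on the bench, z up. Its lid, lid_round, has the same outline and lies flat on the rim.
- wash_bottle: White plastic wash bottle, 54 mm in diameter, 128 mm high to the top of its cap, with a thin bent spout that rises to 163 mm and reaches 48 mm out along its -x. Origin at the centre of its underside. A bystander: leave it alone.
- screwdriver: Screwdriver about 170 mm long lying on the bench along its x, handle to -x. Origin on the bench beneath it. A bystander: leave it alone.
There are look-alikes about, which are no part of the job. Leave any blue look-alike of the box_round alone.

How it is judged:
At the end, for the whole second after the job is handed in: Each of the four lids lies flat and at rest on the rim of the box of its own outline: centres within 8 mm, height within 3 mm of the rim, tilt of lid and box under 0.06 rad, long sides of the rectangular lids within 0.15 rad of the box's long sides (horizontal distance between lid_large and box_large below 0.008 m and z of lid_large in the frame of box_large between 0.042 and 0.048 m and angle between each of lid_large, box_large, lid_medium, box_medium, lid_small, box_small, lid_round, box_round's own z axis and vertical below 0.06 rad and linear speed of each of lid_large, box_large, lid_medium, box_medium, lid_small, box_small, lid_round, box_round below 0.02 m/s and angle between the x axis of lid_large and the x axis of box_large, either way round below 0.15 rad and horizontal distance between lid_medium and box_medium below 0.008 m and z of lid_medium in the frame of box_medium between 0.035 and 0.041 m and angle between the x axis of lid_medium and the x axis of box_medium, either way round below 0.15 rad and horizontal distance between lid_small and box_small below 0.008 m and z of lid_small in the frame of box_small between 0.029 and 0.035 m and angle between the x axis of lid_small and the x axis of box_small, either way round below 0.15 rad and horizontal distance between lid_round and box_round below 0.008 m and z of lid_round in the frame of box_round between 0.027 and 0.033 m); the robot touches nothing.
It fails at once if a lid is dropped or thrown: it moves faster than 0.6 m/s (a free fall of about 2 cm) while the fingers do not hold it ((contact force between the fingers and lid_large below 0.1 N and linear speed of lid_large above 0.6 m/s) or (contact force between the fingers and lid_medium below 0.1 N and linear speed of lid_medium above 0.6 m/s) or (contact force between the fingers and lid_small below 0.1 N and linear speed of lid_small above 0.6 m/s) or (contact force between the fingers and lid_round below 0.1 N and linear speed of lid_round above 0.6 m/s)).
It fails at once if a box is shoved more than 30 mm from where it stood (distance of any of box_large, box_medium, box_small, box_round from where it was at the start of the episode above 0.03 m).
It fails at once if the wash bottle is moved more than 20 mm (distance of wash_bottle from where it was at the start of the episode above 0.02 m).
It fails at once if the screwdriver is moved more than 20 mm (distance of screwdriver from where it was at the start of the episode above 0.02 m).
It also fails if it takes over 112 s, if anything falls off the work surface, if the arm or the gripper's body presses on something with over 40 N, if the wrist force passes 120 N, or if a joint passes its speed limit or range.

ROBOT

A 6-joint arm with a two-finger parallel gripper is mounted at the origin on the work surface. World frame = base frame: x ahead of the robot, y to its left, z up, the work surface at z = 0. Lengths are in m, angles in rad, forces in N, time in s.
With the tool pointing down it reaches from about 0.4 to 0.925 m from the base axis. Payload 12.5 kg.
Tool frame: the origin (TCP) lies midway between the tips of the shut fingers; the grasp point (between the pads) lies 19 mm behind it (manip.grasp_offset is the distance from the TCP to the grasp point, in m); z points along the fingers, y is the direction in which the jaws open and shut (so a half turn about z gives the same grasp; the last joint's range is limited). The gripper opens to 95 mm and grips with 3 to 60 N. Pads are 20 mm wide; open, the fingers measure 119 mm over their backs; the gripper's body (75 mm by 180 mm) begins 59 mm behind the grasp point.
Start: joints at [1.221, 0.491, 1.559, -0, 1.092, -0.106], TCP at [0.151, 0.607, 0.215] pointing down, gripper open.
Joint ranges: [-3.1, 3.1], [-0.84, 2.19], [0.05, 2.79], [-1.13, 4.28], [0.06, 2.93], [-2.69, 2.69]. Speed limits (rad/s): [2.22, 2.22, 2.79, 3.14, 3.14, 3.14].

INTERFACE

Orientations are given as a unit quaternion [w, x, y, z].
In Python, from plant import manip gives the robot as it stands. The module is installed in compiled form; this text tells all that it offers.
- The arm moves only by the tool move_arm, never from a script. Its argument "rows" is a list that holds one entry, the list of rows, each a list of 4 numbers: the shift along the tool's x, y, z in mm, then the turn about the tool's z in rad. In form: [[[dx, dy, dz, twist], ...]]. A call has 1 to 20 rows; each row shifts and turns the commanded pose from where the row before left it, along the tool's axes as they then stand; what a row does not reach is not made up. A row lasts 1/10 s, in which the tool goes at most 50 mm and 8.59 degrees, less where a joint would pass 70% of its speed; a pose out of reach is approached as far as the arm can. A call with a gripper value outside its range is refused whole. "grip" is the opening in per cent of the stroke, from 0 (shut) to 100 (fully open), set as the call begins (left out, the last holds). The fingers move at their own pace and stop on an object; the grip force is fixed at half the most. Time passes only in rows, so rows that do not move let the fingers close. It gives the time, the measured TCP pose, the force and the opening at its end, in the units of the state.
- manip.get_obs(): the state, without advancing time (a new reading comes with each control period).
- manip.get_image(name): name is "scene" or "side" or "wrist"; returns a dict with "img" (384x512x3 uint8, blue, green, red), "fx", "fy", "cx", "cy" (pixels), "R" (3x3) and "t" (3): a world point X has camera coordinates R X + t. Camera axes: x right, y down, z forward; pixel columns grow to the right and rows downward; lengths in m; the calibration is good to about 2 mm. A picture is of the moment at which its call begins. There is no depth.
- manip.hand_in(): hands the job in, once; it reports no verdict.
The state is a dict: "time_s": time; "joint_pos": joint angles; "dq": joint speeds; "joint_efforts": joint torques, N m; "eef_pos": TCP position; "ee_rot": TCP orientation; "contact_force": force on the tool from outside, world axes, zero at the start; "wrist_torque": the same for the moment, N m; "grip_width": opening from 0.0 (shut) to 1.0 (fully open).
Only numpy, scipy, OpenCV 4.12 (cv2) and the standard library are available. Lean on these libraries where they do the work, as an engineer would, in place of code of your own. Each camera call takes 0.05 s, during which the arm holds its last target. There are 200 camera calls.

## Working session

There is one attempt and no reset: what is moved stays moved. The work goes in short steps, Python scripts to look and compute and a tool call to move; the robot and the scene stay as the last step left them, time stands still between calls to the robot, and variables do not carry over. Pictures are saved under pics/ and viewed, about 12 in all and at most 16, crops included, and the job is handed in when it is done.

Besides the shell and the picture viewer there is one more tool, called after "Emit:" by a JSON object that holds its "name" and its "arguments". move_arm: Moves the arm, as the interface text tells. Its arguments: {"type":"object","properties":{"rows":{"type":"array"},"grip":{"type":"number"}},"required":["rows"]}

```bash
ls; mkdir -p pics; python3 - <<'E'
from plant import manip
import cv2
o=manip.get_obs(); print(o['time_s'],o['eef_pos'],o['ee_rot'],o['grip_width'],manip.grasp_offset)
for n in ['scene','side','wrist']:
    d=manip.get_image(n); cv2.imwrite(f'pics/{n}0.png',d['img']); print(n,d['fx'],d['fy'],d['cx'],d['cy'],d['R'],d['t'], -d['R'].T@d['t'])
E
```

```text
pics
0.0 [0.15077064 0.60628633 0.21407661] [-1.17763033e-04  1.21605524e-01  9.92578360e-01 -5.31136756e-04] 0.9989410835662357 0.0188
scene 408.11124521777595 408.11124521777595 253.75764847378807 190.33329390991491 [[-0.67847211  0.73444003 -0.01653602]
 [ 0.57720192  0.51902187 -0.63043971]
 [-0.45443761 -0.43728038 -0.77606206]] [ 0.33852186 -0.26331148  1.49127114] [1.05935122 0.54014403 0.99691475]
side 483.50056810291403 483.50056810291403 248.70158937521626 186.52534437195422 [[ 0.85678425 -0.51566566  0.00311001]
 [-0.26810273 -0.45059126 -0.85152125]
 [ 0.44050161  0.72873619 -0.52431087]] [-0.42398554  0.1782259   1.17650897] [-0.10720712 -0.99569242  0.76993818]
wrist 313.53758675916157 313.53758675916157 255.94845757425034 196.6316600780775 [[ 0.24005194  0.97075927 -0.00122713]
 [ 0.94325128 -0.23295052  0.2366666 ]
 [ 0.22946044 -0.05796977 -0.97159015]] [-0.62454163 -0.02669445  0.38999436] [0.08561372 0.62266897 0.38446597]
```

View pics/scene0.png

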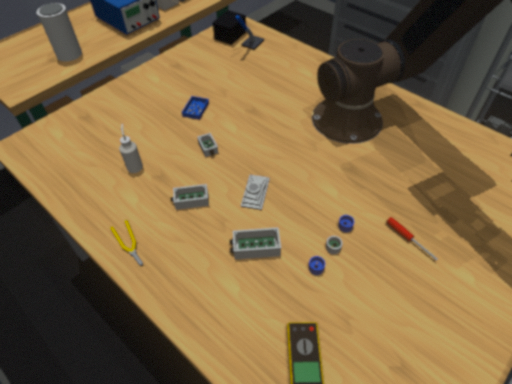

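View pics/side0.png

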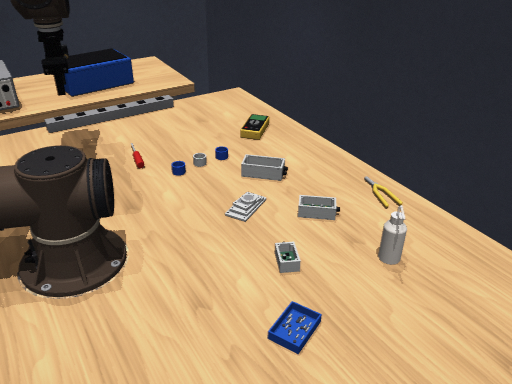

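The scene picture shows the pile at about (256,192), with box_large (256,244), box_medium (190,197), box_small (208,146) and box_round (334,245). Blue look-alikes are at (346,224) and (317,266), the bottle at (132,158) and the screwdriver at (412,240). The side view agrees with this.

```bash
cat > h.py <<'E'
import numpy as np, cv2
from plant import manip
def unproj(d,u,v,z):
    r=d['R'].T@np.array([(u-d['cx'])/d['fx'],(v-d['cy'])/d['fy'],1]); c=-d['R'].T@d['t']
    return c+r*(z-c[2])/r[2]
def proj(d,P):
    P=np.atleast_2d(P)@d['R'].T+d['t']; return np.c_[d['fx']*P[:,0]/P[:,2]+d['cx'],d['fy']*P[:,1]/P[:,2]+d['cy']]
E
python3 - <<'E'
from h import *
s=manip.get_image('scene');t=manip.get_image('side')
for n,a,b,z in [('pile',(256,188),(247,203),.024),('large',(256,237),(263,160),.045),('med',(190,191),(317,200),.038),('small',(207,140),(287,248),.032),('round',(334,240),(200,157),.03),('blue1',(346,219),(178,165),.03),('blue2',(317,261),(221,150),.03),('bottle',(136,172),(390,258),.0),('sd',(400,230),(138,160),.01),('sdtip',(434,260),(132,147),0.01)]:
    print(n,unproj(s,*a,z)[:2].round(3),unproj(t,*b,z)[:2].round(3))
E
```

```text
pile [ 0.478 -0.009] [ 0.47  -0.032]
large [0.619 0.121] [0.622 0.125]
med [ 0.629 -0.142] [ 0.633 -0.136]
small [ 0.439 -0.271] [ 0.446 -0.26 ]
round [0.475 0.281] [0.473 0.27 ]
blue1 [0.394 0.265] [0.39  0.257]
blue2 [0.559 0.286] [0.555 0.278]
bottle [ 0.677 -0.362] [ 0.665 -0.389]
sd [0.309 0.395] [0.304 0.389]
sdtip [0.333 0.513] [0.319 0.489]
```

View pics/wrist0.png

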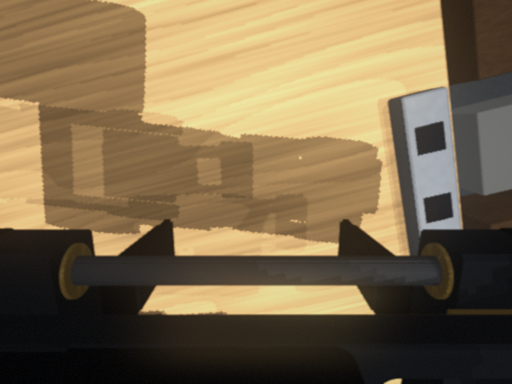

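The wrist view shows only bench and the arm's own shadow, with the finger tips at about rows 220–240. I'll tour the boxes with the wrist camera straight above each.

```bash
cat >> h.py <<'E'
def pose():
    o=manip.get_obs(); w,x,y,z=o['ee_rot']
    return np.array(o['eef_pos']), np.arctan2(2*(x*y+w*z),1-2*(y*y+z*z)), o
def plan(*wps):
    """waypoints (x,y,z,yaw of tool x or None): twist first, then shift, in tool axes"""
    p,a,o=pose(); print('at',p.round(4),'yaw',round(a,3),'t',round(o['time_s'],2),'grip',round(o['grip_width'],3),'F',np.round(o['contact_force'],1),'j6',round(o['joint_pos'][5],2))
    for x,y,z,w in wps:
        if w is not None:
            tw=-((w-a+np.pi)%(2*np.pi)-np.pi); a=w
        else: tw=0
        d=(np.array([x,y,z])-p)*1000; p=np.array([x,y,z])
        print('twist',round(tw,3),'shift',(d[0]*np.cos(a)+d[1]*np.sin(a)).round(1),(d[0]*np.sin(a)-d[1]*np.cos(a)).round(1),(-d[2]).round(1))
E
python3 - <<'E'
from h import *
plan((.475,.276,.2,2.44),(.62,.123,.2,None),(.63,-.14,.2,None),(.442,-.265,.2,None),(.474,-.02,.2,None))
E
```

```text
at [0.1508 0.6064 0.2144] yaw 2.898 t 0.25 grip 1.0 F [-0.  -0.6  0.1] j6 -0.11
twist 0.458 shift -460.9 -43.2 14.4
twist 0 shift -209.5 -23.3 -0.0
twist 0 shift -177.4 -194.4 -0.0
twist 0 shift 62.9 -216.8 -0.0
twist 0 shift 133.7 207.8 -0.0
```

Emit:
{"name": "move_arm", "arguments": {"rows": [[[0,0,0,0.115],[0,0,0,0.115],[0,0,0,0.114],[0,0,0,0.114],[-38,-4,1,0],[-38,-4,1,0],[-38,-4,1,0],[-38,-4,1,0],[-38,-4,1,0],[-39,-3,1,0],[-39,-3,1,0],[-39,-3,1,0],[-39,-3,1,0],[-38,-4,2,0],[-38,-4,2,0],[-38,-4,1,0],[0,0,0,0],[0,0,0,0]]]}}

```text
time_s: 2.05
eef_pos: [0.474, 0.2754, 0.2004]
ee_rot: [-0.0, 0.345, 0.939, -0.0]
contact_force: [0.3, 0.0, -0.3]
grip_width: 1.002
```

```bash
cat >> h.py <<'E'
def snap(k):
    d=manip.get_image('wrist'); cv2.imwrite(f'pics/{k}.png',d['img']); np.savez(f'pics/{k}.npz',**d); return d
def load(k): return dict(np.load(f'pics/{k}.npz'))
E
python3 - <<'E'
from h import *
snap('w_round'); plan((.62,.123,.2,None))
E
```

```text
at [0.4734 0.2761 0.2005] yaw 2.439 t 2.1 grip 0.997 F [-0.4  0.9 -0.5] j6 -0.46
twist 0 shift -210.8 -22.1 0.5
```

Emit:
{"name": "move_arm", "arguments": {"rows": [[[-35,-4,0,0],[-35,-4,0,0],[-35,-4,0,0],[-35,-3,0,0],[-35,-4,0,0],[-35,-4,0,0],[0,0,0,0],[0,0,0,0]]]}}

```text
time_s: 2.9
eef_pos: [0.6187, 0.1237, 0.2003]
ee_rot: [-0.0, 0.344, 0.939, 0.0]
contact_force: [-0.3, 0.5, 0.1]
grip_width: 1.003
```

```bash
python3 - <<'E'
from h import *
snap('w_large'); plan((.63,-.14,.2,None),(.442,-.265,.2,None),(.474,-.02,.2,None))
E
```

```text
at [0.6184 0.1241 0.2005] yaw 2.441 t 2.95 grip 1.001 F [-0.5 -0.2 -0.3] j6 -0.78
twist 0 shift -179.1 -194.4 0.5
twist 0 shift 63.1 -216.8 -0.0
twist 0 shift 133.5 207.9 -0.0
```

Emit:
{"name": "move_arm", "arguments": {"rows": [[[-36,-39,0,0],[-36,-39,0,0],[-35,-39,0,0],[-35,-39,0,0],[-35,-38,0,0],[0,0,0,0],[0,0,0,0]]]}}

```text
time_s: 3.65
eef_pos: [0.6283, -0.1264, 0.2007]
ee_rot: [-0.0, 0.344, 0.939, 0.0]
contact_force: [-0.3, -0.4, -0.3]
grip_width: 0.993
```

```bash
python3 - <<'E'
from h import *
snap('w_med'); plan((.442,-.265,.2,None),(.474,-.02,.2,None))
E
```

```text
at [ 0.6284 -0.1255  0.2007] yaw 2.441 t 3.7 grip 1.004 F [ 0.2  0.7 -0.5] j6 -1.17
twist 0 shift 52.5 -226.8 0.7
twist 0 shift 133.5 207.9 -0.0
```

Emit:
{"name": "move_arm", "arguments": {"rows": [[[11,-36,0,0],[11,-36,0,0],[11,-36,0,0],[10,-36,0,0],[10,-36,0,0],[10,-37,0,0],[0,0,0,0],[0,0,0,0]]]}}

```text
time_s: 4.5
eef_pos: [0.4408, -0.2509, 0.2011]
ee_rot: [0.0, 0.343, 0.939, 0.0]
contact_force: [-0.1, 0.1, 0.6]
grip_width: 0.997
```

```bash
python3 - <<'E'
from h import *
snap('w_small'); plan((.474,-.02,.2,None))
E
```

```text
at [ 0.4413 -0.2508  0.201 ] yaw 2.441 t 4.55 grip 1.001 F [ 0.3 -0.4 -0. ] j6 -1.52
twist 0 shift 123.7 197.5 1.0
```

Emit:
{"name": "move_arm", "arguments": {"rows": [[[22,35,0,0],[22,35,0,0],[22,35,0,0],[22,35,0,0],[22,34,0,0],[24,34,0,0],[0,0,0,0],[0,0,0,0]]]}}

```text
time_s: 5.35
eef_pos: [0.4727, -0.0047, 0.2006]
ee_rot: [0.0, 0.342, 0.94, 0.0]
contact_force: [1.0, 0.0, 0.2]
grip_width: 1.004
```

```bash
python3 - <<'E'
from h import *
snap('w_pile'); plan()
ims=[cv2.imread(f'pics/w_{k}.png')[:250] for k in ['large','med','small','round']]
cv2.imwrite('pics/m.png',cv2.resize(np.vstack([np.hstack(ims[:2]),np.hstack(ims[2:])]),(800,390),interpolation=cv2.INTER_AREA))
E
```

```text
at [ 0.4727 -0.0058  0.2006] yaw 2.442 t 5.4 grip 0.997 F [1.2 0.2 0.3] j6 -1.02
```

View pics/m.png

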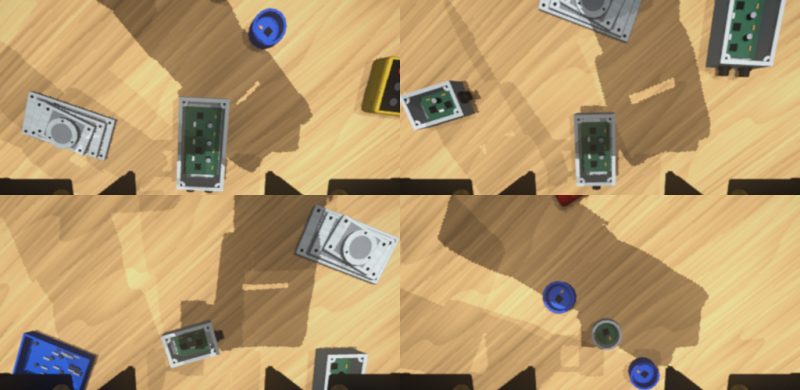

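View pics/w_pile.png

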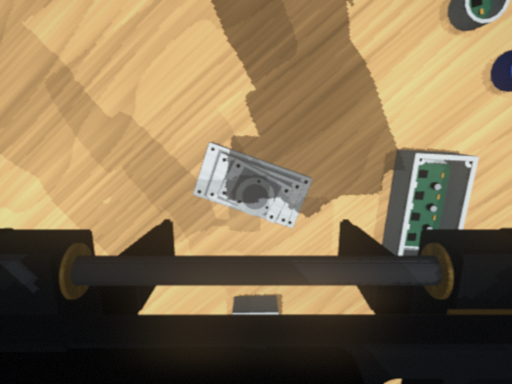

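The montage shows each box under its view: in full wrist pixels, large (260,183), medium (250,192), small (243,190), round (264,177). The pile is at (253,185), turned about 20° from the image. I'll zoom in for corners.

```bash
python3 - <<'E'
from h import *
t=[]
for k,u,v in [('large',260,183),('med',250,192),('small',243,190),('round',264,177)]:
    u0,v0=u-66,v-62
    c=cv2.resize(cv2.imread(f'pics/w_{k}.png')[v0:v0+124,u0:u0+133],(399,372),interpolation=cv2.INTER_CUBIC)
    for g in range(0,399,60): 
        cv2.putText(c,str(u0+g//3),(g,8),0,.3,(0,0,255),1); cv2.line(c,(g,10),(g,14),(0,0,255),1)
        if g<372: cv2.putText(c,str(v0+g//3),(0,g+3),0,.3,(0,0,255),1); cv2.line(c,(20,g),(24,g),(0,0,255),1)
    t.append(c)
for i in (0,2): cv2.imwrite(f'pics/z{i}.png',np.hstack(t[i:i+2]))
u0,v0=190,130
c=cv2.resize(cv2.imread('pics/w_pile.png')[v0:v0+110,u0:u0+130],(780,660)[:2],interpolation=cv2.INTER_CUBIC)[:600]
for g in range(0,780,60):
    cv2.putText(c,str(u0+g//6),(g,8),0,.35,(0,0,255),1); cv2.putText(c,str(v0+g//6),(0,g+3),0,.35,(0,0,255),1)
cv2.imwrite('pics/zp.png',c)
E
```

```text
(no output)
```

View pics/z0.png

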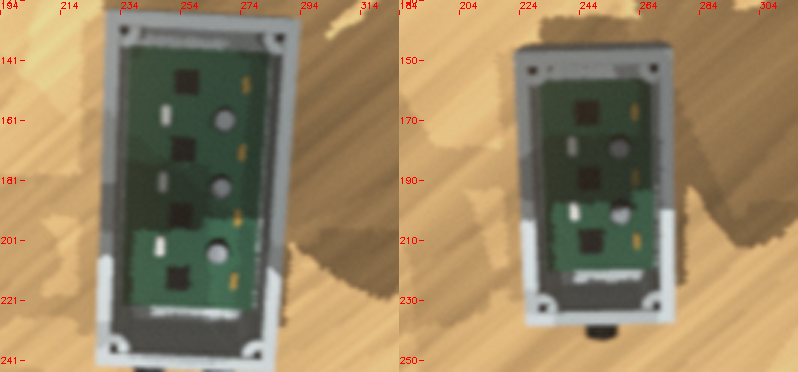

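View pics/z2.png

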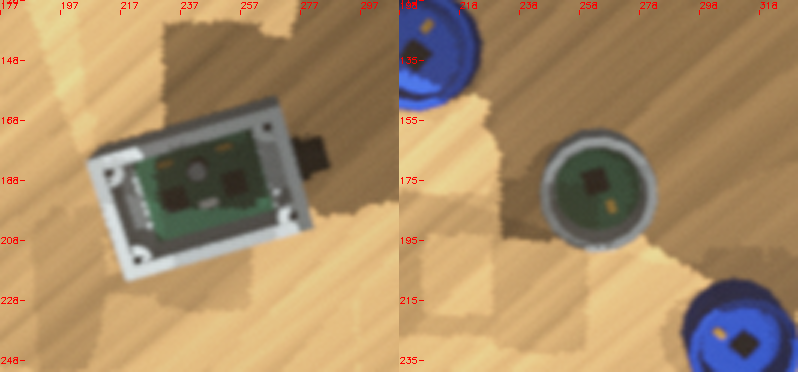

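View pics/zp.png

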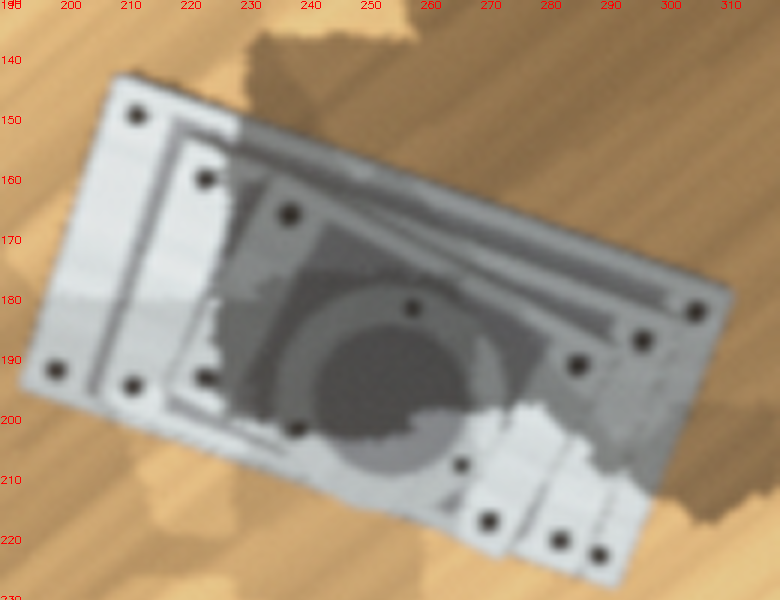

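Corners are readable; large's TL is at wrist (230,125), the pile's large-lid TL at (210,142), and the round lid's centre at (255,197). Converting these and checking against known sizes.

```bash
python3 - <<'E'
from h import *
def rect(n,k,z,pts):
    d=load(k); P=np.array([unproj(d,*p,z)[:2] for p in pts])  # TL TR BR BL
    c=P.mean(0); e=[np.linalg.norm(P[i]-P[(i+1)%4])*1000 for i in range(4)]
    a=(P[1]+P[2]-P[0]-P[3]); b=(P[2]+P[3]-P[0]-P[1])
    L=a if np.linalg.norm(a)>np.linalg.norm(b) else b
    print(n,c.round(4),'edges',np.round(e,1),'axis',round(np.arctan2(L[1],L[0])%np.pi,3))
rect('large','w_large',.045,[(229.7,125.3),(294,127.3),(285,244),(226.3,242)])
rect('med','w_med',.038,[(223,146.7),(275,146),(276.3,237.3),(226.3,238.3)])
rect('small','w_small',.032,[(206.3,180.7),(269.7,164),(281,204),(219.3,221.7)])
d=load('w_round'); print('round',unproj(d,265.3,179.7,.03),[np.round(unproj(d,*p,.03)[:2],4) for p in [(246.7,179.7),(283.7,179.7)]])
f=lambda L:[(190+x/6,130+y/6) for x,y in L]
rect('L','w_pile',.008,f([(117,73),(733,290),(617,588),(20,387)]))
rect('Lholes','w_pile',.008,f([(137,115),(696,312),(598,555),(56,370)]))
rect('Mholes','w_pile',.016,f([(206,179),(642,341),(560,540),(132,386)]))
rect('Sholes','w_pile',.024,f([(289,214),(578,365),(488,521),(205,377)]))
d=load('w_pile'); print('R',np.mean([unproj(d,*p,.032) for p in f([(413,308),(296,429),(461,465)])],0), unproj(d,255.3,196.7,.032))
E
```

```text
large [0.6217 0.1241] edges [ 65.2 126.6  65.1 126.3] axis 2.391
med [ 0.6322 -0.1385] edges [ 54.7 102.1  56.5 102.5] axis 2.461
small [ 0.4408 -0.2689] edges [72.  46.9 72.8 49.1] axis 1.146
round [0.47774749 0.28504365 0.03      ] [array([0.4645, 0.2694]), array([0.4909, 0.3006])]
L [ 0.4768 -0.014 ] edges [126.3  65.  126.7  65.1] axis 0.536
Lholes [ 0.4771 -0.0144] edges [115.1  53.2 114.8  53.1] axis 0.534
Mholes [ 0.4807 -0.0143] edges [89.  42.9 89.3 43. ] axis 0.516
Sholes [ 0.481  -0.0134] edges [61.3 35.  61.  35. ] axis 0.388
R [ 0.48391728 -0.01603463  0.032     ] [ 0.48397865 -0.01564898  0.032     ]
```

Sizes agree within 1–2 mm, except the round box rim (41 against 44), so I'll overlay that one as a check. I'll also work out the round lid pick.

```bash
python3 - <<'E'
from h import *
a=np.linspace(0,2*np.pi,60)
out=[]
for k in ['wrist','scene','side']:
    d=load('w_round') if k=='wrist' else manip.get_image(k)
    im=cv2.resize(d['img'],None,fx=6,fy=6,interpolation=cv2.INTER_CUBIC)
    for z,col in [(.03,(0,0,255)),(0,(0,255,255))]:
        C=np.c_[.4777+.022*np.cos(a),.285+.022*np.sin(a),0*a+z]
        p=proj(d,C); cv2.polylines(im,[np.int32(p*6+2.5)],True,col,1)
    c=np.int32(p.mean(0)*6); out.append(im[c[1]-180:c[1]+130,c[0]-130:c[0]+130])
cv2.imwrite('pics/ov.png',np.hstack(out))
plan((.484,-.0159,.2,None),(.484,-.0159,.026,None))
E
```

```text
at [ 0.4726 -0.007   0.2006] yaw 2.44 t 5.5 grip 1.0 F [ 0.2 -0.2 -0.9] j6 -1.02
twist 0 shift -14.5 0.5 0.6
twist 0 shift 0.0 0.0 174.0
```

View pics/ov.png

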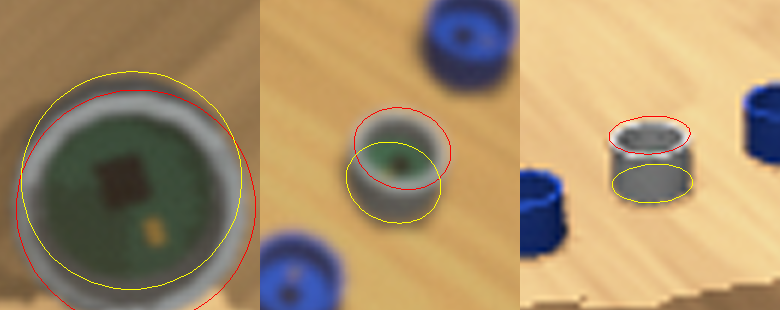

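The overlay fits the rim within about 1–2 mm in all three views, so I'll use (0.477, 0.284). Picking lid_round.

Emit:
{"name": "move_arm", "arguments": {"rows": [[[-14.5,0.5,0,0],[0,0,40,0],[0,0,40,0],[0,0,40,0],[0,0,30,0],[0,0,14,0],[0,0,10,0],[0,0,0,0],[0,0,0,0]]]}}

```text
time_s: 6.4
eef_pos: [0.4844, -0.0162, 0.027]
ee_rot: [0.0, 0.344, 0.939, 0.0]
contact_force: [0.4, -0.4, 1.1]
grip_width: 0.999
```

```bash
python3 - <<'E'
from h import *
snap('w_g1'); plan((.484,-.0159,.026,None))
c=load('w_g1')['img'][150:350,100:420]; cv2.imwrite('pics/g1.png',cv2.resize(c,(800,500)))
E
```

```text
at [ 0.4845 -0.0161  0.0273] yaw 2.439 t 6.45 grip 0.998 F [-0.5  0.3  0.2] j6 -1.04
twist 0 shift 0.5 -0.2 1.3
```

View pics/g1.png

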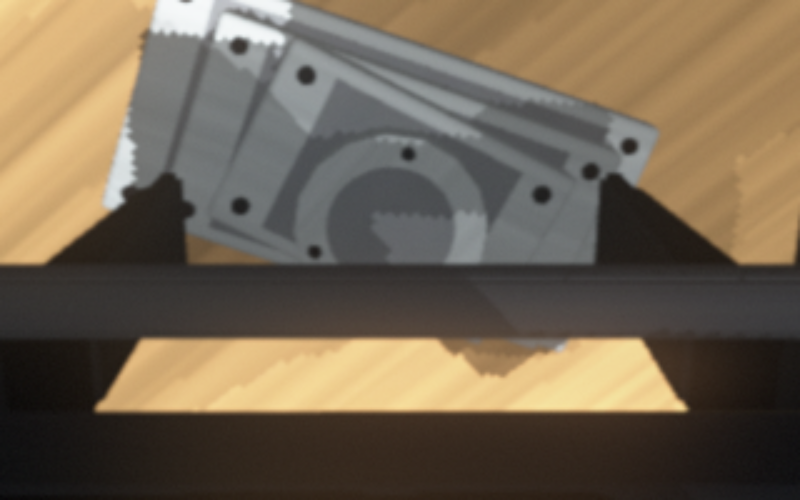

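The disc is centred between the fingers (centre 391, fingers 186 and 596). Closing.

Emit:
{"name": "move_arm", "arguments": {"rows": [[[0,0,0.8,0],[0,0,0,0],[0,0,0,0],[0,0,0,0],[0,0,0,0],[0,0,0,0],[0,0,0,0],[0,0,0,0],[0,0,0,0],[0,0,0,0],[0,0,0,0],[0,0,0,0]]], "grip": 35}}

```text
time_s: 7.65
eef_pos: [0.4839, -0.0156, 0.0258]
ee_rot: [-0.0, 0.344, 0.939, 0.0]
contact_force: [-0.1, -0.4, 0.3]
grip_width: 0.444
```

```bash
python3 - <<'E'
from h import *
plan((.484,-.0159,.1,None),(.477,.284,.1,None),(.477,.284,.034,None))
E
```

```text
at [ 0.4839 -0.0156  0.0258] yaw 2.44 t 7.65 grip 0.444 F [-0.1 -0.4  0.3] j6 -1.04
twist 0 shift -0.3 -0.1 -74.2
twist 0 shift 199.0 224.5 -0.0
twist 0 shift 0.0 0.0 66.0
```

Emit:
{"name": "move_arm", "arguments": {"rows": [[[0,0,-10,0],[0,0,-20,0],[0,0,-25,0],[0,0,-19,0],[20,22.5,0,0],[25,28,0,0],[25,28,0,0],[25,28,0,0],[25,28,0,0],[25,28,0,0],[25,28,0,0],[20,24,0,0],[9,10,0,0],[0,0,0,0],[0,0,20,0],[0,0,20,0],[0,0,13,0],[0,0,5,0],[0,0,0,0],[0,0,0,0]]]}}

```text
time_s: 9.65
eef_pos: [0.4772, 0.2841, 0.0424]
ee_rot: [0.0, 0.344, 0.939, 0.0]
contact_force: [0.5, -0.2, 0.1]
grip_width: 0.452
```

```bash
python3 - <<'E'
from h import *
plan((.477,.284,.0318,None))
E
```

```text
at [0.4772 0.2841 0.0424] yaw 2.439 t 9.65 grip 0.452 F [ 0.5 -0.2  0.1] j6 -0.45
twist 0 shift 0.1 -0.2 10.6
```

Emit:
{"name": "move_arm", "arguments": {"rows": [[[0,0,5,0],[0,0,3,0],[0,0,1.5,0],[0,0,0.8,0],[0,0,0,0],[0,0,0,0]]]}}

```text
time_s: 10.25
eef_pos: [0.4767, 0.2843, 0.0318]
ee_rot: [-0.0, 0.344, 0.939, 0.0]
contact_force: [-1.5, -1.1, 4.5]
grip_width: 0.45
```

```bash
python3 - <<'E'
from h import *
plan((.477,.284,.0318,None))
c=snap('w_p1')['img'][150:350,100:420]; cv2.imwrite('pics/p1.png',cv2.resize(c,(800,500)))
E
```

```text
at [0.4767 0.2843 0.0318] yaw 2.44 t 10.25 grip 0.45 F [-1.5 -1.1  4.5] j6 -0.45
twist 0 shift -0.4 -0.1 -0.0
```

View pics/p1.png

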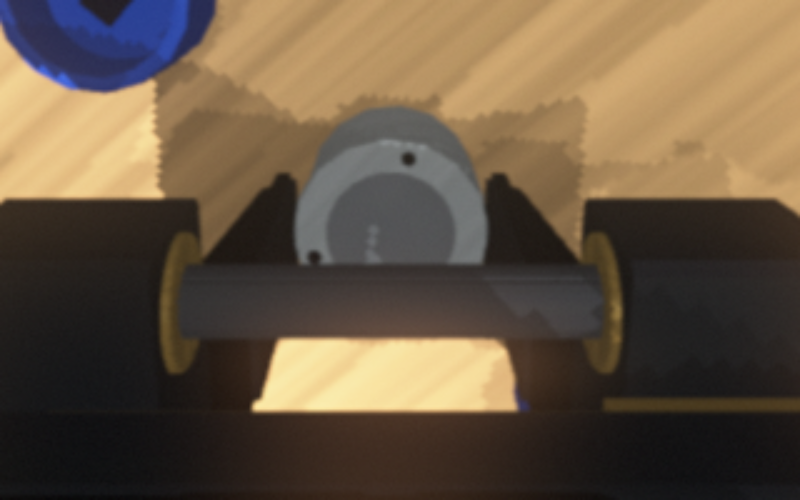

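The lid is on the rim with a 4.5 N contact, and its edges match the box below. Releasing.

Emit:
{"name": "move_arm", "arguments": {"rows": [[[0,0,0,0],[0,0,0,0],[0,0,0,0],[0,0,0,0],[0,0,0,0],[0,0,-5,0],[0,0,-20,0],[0,0,-40,0],[0,0,-45,0],[0,0,-45,0],[0,0,0,0.15],[0,0,0,0.15],[0,0,0,0.15],[0,0,0,0.15],[0,0,0,0.15],[0,0,0,0.15],[0,0,0,0.15]]], "grip": 75}}

```text
time_s: 12.0
eef_pos: [0.4767, 0.2842, 0.1869]
ee_rot: [0.0, 0.77, 0.638, 0.0]
contact_force: [-0.1, -0.3, 0.0]
grip_width: 0.755
```

```bash
python3 - <<'E'
from h import *
d=manip.get_image('wrist')
cv2.imwrite('pics/r1.png',d['img'])
plan((.481,-.0134,.19,.388))
E
```

```text
at [0.4768 0.2842 0.1869] yaw 1.374 t 12.05 grip 0.748 F [ 1.   0.1 -0.1] j6 0.62
twist 0.986 shift -108.7 277.1 -3.1
```

Emit:
{"name": "move_arm", "arguments": {"rows": [[[0,0,0,0.14],[0,0,0,0.14],[0,0,0,0.14],[0,0,0,0.14],[0,0,0,0.14],[0,0,0,0.143],[0,0,0,0.143],[-14,35,0,0],[-14,35,0,0],[-14,35,0,0],[-14,35,0,0],[-14,35,0,0],[-14,35,0,0],[-14,35,-1,0],[-11,32,-2,0],[0,0,0,0],[0,0,0,0]]]}}

```text
time_s: 13.75
eef_pos: [0.4853, -0.0137, 0.1897]
ee_rot: [-0.0, 0.98, 0.201, 0.0]
contact_force: [0.9, 0.6, 0.2]
grip_width: 0.751
```

```bash
cat >> h.py <<'E'
def holes(d,c,a,hx,hy,z,r=7):
    """refine predicted hole positions by dark-blob centroid; return centre, axis"""
    g=cv2.cvtColor(d['img'],cv2.COLOR_BGR2GRAY).astype(float); W=[]
    ex=np.array([np.cos(a),np.sin(a)]); ey=np.array([-ex[1],ex[0]])
    for sx,sy in [(-1,-1),(1,-1),(1,1),(-1,1)]:
        u,v=proj(d,[*(c+sx*hx*ex+sy*hy*ey),z])[0]
        iu,iv=int(round(u)),int(round(v)); p=g[iv-r:iv+r+1,iu-r:iu+r+1]
        # local contrast: darker than blurred surroundings
        b=cv2.morphologyEx(g,cv2.MORPH_BLACKHAT,np.ones((7,7)))[iv-r:iv+r+1,iu-r:iu+r+1]
        m=np.unravel_index(b.argmax(),b.shape); yy,xx=np.mgrid[-r:r+1,-r:r+1]
        w=b*((yy-yy[m])**2+(xx-xx[m])**2<=6)
        q=(iu+(w*xx).sum()/w.sum(),iv+(w*yy).sum()/w.sum()); print('hole px',np.round(q,1),'pred',round(u,1),round(v,1),'contrast',b.max())
        W.append(unproj(d,*q,z)[:2])
    W=np.array(W); x=W[1]+W[2]-W[0]-W[3]
    print('centre',W.mean(0).round(4),'axis',round(np.arctan2(x[1],x[0]),3),'sides',[round(1000*np.linalg.norm(W[i]-W[(i+1)%4]),1) for i in range(4)])
E
python3 - <<'E'
from h import *
d=snap('w_pile2')
holes(d,np.array([.481,-.0134]),.388,.0306,.0175,.024)
holes(d,np.array([.4807,-.0143]),.516,.0446,.0215,.016)
plan((.481,-.0134,.018,.388))
E
```

```text
hole px [269.8 213. ] pred 269.8 212.4 contrast 145.0
hole px [271.1 158.3] pred 271.4 157.5 contrast 90.0
hole px [238.7 157.8] pred 238.7 157.0 contrast 95.0
hole px [238.2 212.7] pred 238.5 211.9 contrast 138.0
centre [ 0.4801 -0.0136] axis 0.388 sides [np.float64(61.1), np.float64(34.7), np.float64(61.3), np.float64(35.3)]
hole px [278.  220.7] pred 278.1 220.2 contrast 146.0
hole px [270.1 142.9] pred 270.4 142.1 contrast 93.0
hole px [230.9 147.2] pred 231.1 146.5 contrast 98.0
hole px [240.9 224.8] pred 241.0 224.1 contrast 143.0
centre [ 0.4799 -0.0144] axis 0.517 sides [np.float64(89.0), np.float64(42.8), np.float64(89.3), np.float64(43.0)]
at [ 0.4853 -0.013   0.1896] yaw 0.405 t 13.8 grip 0.754 F [-0.4 -0.6 -0.4] j6 1.0
twist 0.017 shift -4.1 -1.2 171.6
```

Hole tracking repeats within 1 mm, so the pile has not moved. Picking lid_small.

Emit:
{"name": "move_arm", "arguments": {"rows": [[[-4,-1,0,0.017],[0,0,40,0],[0,0,40,0],[0,0,40,0],[0,0,30,0],[0,0,12,0],[0,0,6,0],[0,0,2,0],[0,0,0,0],[0,0,0,0]]]}}

```text
time_s: 14.8
eef_pos: [0.4819, -0.0139, 0.0206]
ee_rot: [0.0, 0.981, 0.192, 0.001]
contact_force: [0.5, -0.2, 0.1]
grip_width: 0.749
```

```bash
python3 - <<'E'
from h import *
plan((.4805,-.0135,.018,.388))
E
```

```text
at [ 0.4819 -0.0139  0.0206] yaw 0.387 t 14.8 grip 0.749 F [ 0.5 -0.2  0.1] j6 1.02
twist -0.001 shift -1.1 -0.9 2.6
```

Emit:
{"name": "move_arm", "arguments": {"rows": [[[-1,-1,1.5,0],[0,0,1,0],[0,0,0,0]]]}}

```text
time_s: 15.1
eef_pos: [0.48, -0.0134, 0.0171]
ee_rot: [-0.0, 0.981, 0.192, 0.0]
contact_force: [0.4, -0.4, 0.2]
grip_width: 0.746
```

Emit:
{"name": "move_arm", "arguments": {"rows": [[[0,0,0,0],[0,0,0,0],[0,0,0,0],[0,0,0,0],[0,0,0,0],[0,0,0,0],[0,0,0,0],[0,0,0,0]]], "grip": 35}}

```text
time_s: 15.9
eef_pos: [0.4801, -0.0134, 0.017]
ee_rot: [-0.0, 0.981, 0.192, 0.0]
contact_force: [-0.3, 0.0, 0.0]
grip_width: 0.498
```

```bash
python3 - <<'E'
from h import *
p,a,o=pose(); plan((p[0],p[1],.11,None),(.4408,-.2689,.11,1.146),(.4408,-.2689,.034,None))
E
```

```text
at [ 0.4801 -0.0134  0.017 ] yaw 0.387 t 15.9 grip 0.498 F [-0.3  0.   0. ] j6 1.02
twist 0 shift 0.0 0.0 -93.0
twist -0.759 shift -249.0 69.5 -0.0
twist 0 shift 0.0 0.0 76.0
```

Emit:
{"name": "move_arm", "arguments": {"rows": [[[0,0,-8,0],[0,0,-20,0],[0,0,-35,0],[0,0,-30,0],[0,0,0,-0.126],[0,0,0,-0.126],[0,0,0,-0.127],[0,0,0,-0.126],[0,0,0,-0.127],[0,0,0,-0.127],[-24,6.5,0,0],[-35,10,0,0],[-35,10,0,0],[-35,10,0,0],[-35,10,0,0],[-35,10,0,0],[-30,8,0,0],[-20,5,0,0],[0,0,0,0],[0,0,0,0]]]}}

```text
time_s: 17.9
eef_pos: [0.4404, -0.2686, 0.1102]
ee_rot: [-0.0, 0.841, 0.542, 0.0]
contact_force: [-0.0, 0.4, -1.0]
grip_width: 0.502
```

```bash
python3 - <<'E'
from h import *
plan((.4408,-.2689,.042,1.146))
E
```

```text
at [ 0.4404 -0.2686  0.1102] yaw 1.145 t 17.9 grip 0.502 F [-0.   0.4 -1. ] j6 -0.25
twist -0.001 shift -0.1 0.5 68.2
```

Emit:
{"name": "move_arm", "arguments": {"rows": [[[0,0.5,25,0],[0,0,25,0],[0,0,13,0],[0,0,6,0],[0,0,3,0],[0,0,2,0],[0,0,1,0],[0,0,1,0],[0,0,1,0],[0,0,0,0],[0,0,0,0]]]}}

```text
time_s: 19.0
eef_pos: [0.4412, -0.2692, 0.0331]
ee_rot: [0.0, 0.84, 0.542, 0.0]
contact_force: [-0.1, -0.3, 0.5]
grip_width: 0.501
```

```bash
python3 - <<'E'
from h import *
plan((.4408,-.2689,.033,1.146))
c=snap('w_p2')['img'][150:350,100:420]; cv2.imwrite('pics/p2.png',cv2.resize(c,(800,500)))
E
```

```text
at [ 0.4412 -0.2692  0.0331] yaw 1.146 t 19.0 grip 0.501 F [-0.1 -0.3  0.5] j6 -0.25
twist -0.0 shift 0.1 -0.4 0.1
```

View pics/p2.png

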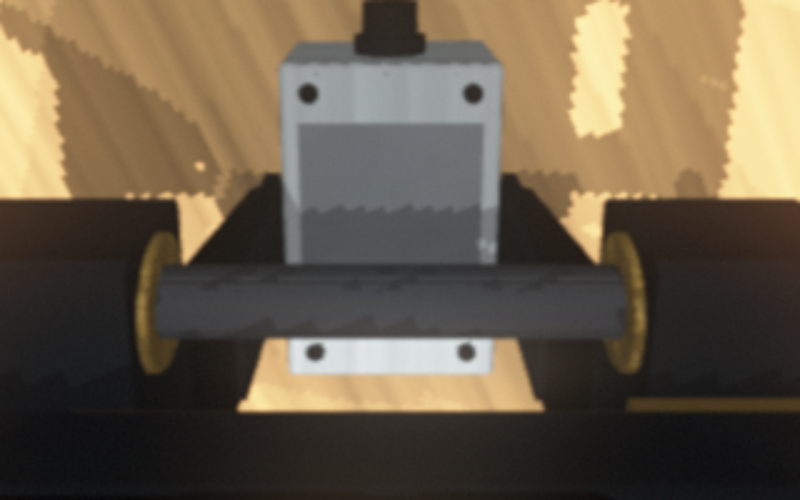

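The lid is lined up with the box and the gland is centred at top. There is no contact force yet, so I'll lower until it rises.

Emit:
{"name": "move_arm", "arguments": {"rows": [[[0,0,0.5,0],[0,0,0.5,0],[0,0,0,0],[0,0,0,0]]]}}

```text
time_s: 19.45
eef_pos: [0.4412, -0.2692, 0.033]
ee_rot: [0.0, 0.84, 0.542, 0.0]
contact_force: [-3.0, 2.1, 14.3]
grip_width: 0.499
```

Emit:
{"name": "move_arm", "arguments": {"rows": [[[0,0,0,0],[0,0,0,0],[0,0,0,0],[0,0,0,0],[0,0,0,0],[0,0,0,0],[0,0,-5,0],[0,0,-20,0],[0,0,-40,0],[0,0,-45,0],[0,0,-45,0],[0,0,0,0.126],[0,0,0,0.126],[0,0,0,0.126],[0,0,0,0.126],[0,0,0,0.125],[0,0,0,0]]], "grip": 80}}

```text
time_s: 21.15
eef_pos: [0.4411, -0.269, 0.1873]
ee_rot: [0.0, 0.967, 0.255, 0.0]
contact_force: [-0.6, -0.5, -0.1]
grip_width: 0.802
```

```bash
python3 - <<'E'
from h import *
plan((.480,-.0144,.19,.517))
E
```

```text
at [ 0.4411 -0.269   0.1873] yaw 0.515 t 21.15 grip 0.802 F [-0.6 -0.5 -0.1] j6 0.38
twist -0.002 shift 159.7 -202.1 -2.7
```

Emit:
{"name": "move_arm", "arguments": {"rows": [[[23,-28,0,0],[23,-29,0,0],[23,-29,0,0],[23,-29,0,0],[23,-29,0,0],[23,-29,-1,0],[22,-29,-1,0],[0,0,0,0],[0,0,0,0]]]}}

```text
time_s: 22.05
eef_pos: [0.4804, -0.0139, 0.1892]
ee_rot: [0.0, 0.966, 0.258, 0.0]
contact_force: [-0.0, 0.3, -0.2]
grip_width: 0.803
```

```bash
python3 - <<'E'
from h import *
d=snap('w_pile3')
holes(d,np.array([.480,-.0144]),.517,.0446,.0215,.016)
holes(d,np.array([.477,-.014]),.535,.0575,.0266,.008)
plan((.480,-.0144,.010,.517))
E
```

```text
hole px [275.1 219.4] pred 275.1 219.4 contrast 136.0
hole px [276.9 140.8] pred 276.8 140.7 contrast 94.0
hole px [237.  140.7] pred 237.0 140.4 contrast 100.0
hole px [237.7 219.2] pred 237.7 219.2 contrast 133.0
centre [ 0.4799 -0.0145] axis 0.517 sides [np.float64(89.0), np.float64(43.2), np.float64(88.9), np.float64(42.9)]
hole px [278.1 230.2] pred 278.1 229.3 contrast 142.0
hole px [278.8 130.9] pred 278.6 130.1 contrast 91.0
hole px [230.1 131.4] pred 230.1 130.7 contrast 93.0
hole px [233.2 230.8] pred 233.2 229.9 contrast 135.0
centre [ 0.4762 -0.0145] axis 0.534 sides [np.float64(115.2), np.float64(53.4), np.float64(115.4), np.float64(53.1)]
at [ 0.4804 -0.0146  0.1891] yaw 0.52 t 22.1 grip 0.798 F [-0.3  0.6 -0.2] j6 0.88
twist 0.003 shift -0.2 -0.4 179.1
```

Emit:
{"name": "move_arm", "arguments": {"rows": [[[0,0,40,0.003],[0,0,40,0],[0,0,40,0],[0,0,30,0],[0,0,15,0],[0,0,8,0],[0,0,4,0],[0,0,0,0],[0,0,0,0]]]}}

```text
time_s: 23.0
eef_pos: [0.4809, -0.0147, 0.0128]
ee_rot: [0.0, 0.967, 0.254, 0.001]
contact_force: [0.4, 0.3, -0.3]
grip_width: 0.803
```

```bash
python3 - <<'E'
from h import *
plan((.4801,-.0144,.0095,.517))
E
```

```text
at [ 0.4809 -0.0147  0.0128] yaw 0.514 t 23.0 grip 0.803 F [ 0.4  0.3 -0.3] j6 0.89
twist -0.003 shift -0.5 -0.6 3.3
```

Emit:
{"name": "move_arm", "arguments": {"rows": [[[-0.5,-0.5,1.5,-0.003],[0,0,1.4,0],[0,0,0,0],[0,0,0,0]]]}}

```text
time_s: 23.4
eef_pos: [0.4798, -0.0142, 0.0092]
ee_rot: [-0.0, 0.967, 0.256, 0.0]
contact_force: [0.0, 0.1, -0.3]
grip_width: 0.798
```

Emit:
{"name": "move_arm", "arguments": {"rows": [[[0,0,0,0],[0,0,0,0],[0,0,0,0],[0,0,0,0],[0,0,0,0],[0,0,0,0],[0,0,0,0],[0,0,0,0]]], "grip": 42}}

```text
time_s: 24.2
eef_pos: [0.4798, -0.0142, 0.0091]
ee_rot: [-0.0, 0.967, 0.256, 0.0]
contact_force: [-0.3, 0.4, 1.0]
grip_width: 0.587
```

```bash
python3 - <<'E'
from h import *
p,a,o=pose(); plan((p[0],p[1],.11,None),(.6322,-.1385,.11,-.68),(.6322,-.1385,.04,None))
E
```

```text
at [ 0.4798 -0.0142  0.0091] yaw 0.517 t 24.2 grip 0.587 F [-0.3  0.4  1. ] j6 0.89
twist 0 shift 0.0 0.0 -100.9
twist 1.197 shift 196.6 0.8 -0.0
twist 0 shift 0.0 -0.0 70.0
```

Emit:
{"name": "move_arm", "arguments": {"rows": [[[0,0,-8,0],[0,0,-20,0],[0,0,-35,0],[0,0,-38,0],[0,0,0,0.12],[0,0,0,0.12],[0,0,0,0.12],[0,0,0,0.12],[0,0,0,0.12],[0,0,0,0.12],[0,0,0,0.12],[0,0,0,0.12],[0,0,0,0.12],[0,0,0,0.117],[0,0,0,0]]]}}

```text
time_s: 25.7
eef_pos: [0.4796, -0.0142, 0.1106]
ee_rot: [-0.0, 0.942, -0.334, 0.0]
contact_force: [1.1, 0.4, -1.0]
grip_width: 0.583
```

Emit:
{"name": "move_arm", "arguments": {"rows": [[[24,0,0,0],[33,0,0,0],[33,0,0,0],[33,0,0,0],[33,1,0,0],[25,0,0,0],[15,0,0,0],[0,0,0,0],[0,0,0,0]]]}}

```text
time_s: 26.6
eef_pos: [0.6308, -0.138, 0.11]
ee_rot: [-0.0, 0.943, -0.333, -0.0]
contact_force: [-0.6, 0.6, -1.0]
grip_width: 0.586
```

```bash
python3 - <<'E'
from h import *
plan((.6322,-.1385,.0391,-.68))
E
```

```text
at [ 0.6308 -0.138   0.11  ] yaw -0.678 t 26.6 grip 0.586 F [-0.6  0.6 -1. ] j6 1.93
twist 0.002 shift 1.4 -0.4 70.9
```

Emit:
{"name": "move_arm", "arguments": {"rows": [[[1.4,-0.4,25,0],[0,0,25,0],[0,0,10,0],[0,0,5,0],[0,0,2,0],[0,0,1.5,0],[0,0,1,0],[0,0,1,0],[0,0,0.6,0],[0,0,0,0],[0,0,0,0]]]}}

```text
time_s: 27.7
eef_pos: [0.633, -0.1389, 0.0392]
ee_rot: [-0.0, 0.943, -0.334, 0.0]
contact_force: [-0.3, -0.3, 1.1]
grip_width: 0.587
```

```bash
python3 - <<'E'
from h import *
plan((.6322,-.1385,.0391,-.68))
c=snap('w_p3')['img'][100:350,56:456]; cv2.imwrite('pics/p3.png',cv2.resize(c,(800,500)))
E
```

```text
at [ 0.633  -0.1389  0.0392] yaw -0.68 t 27.7 grip 0.587 F [-0.3 -0.3  1.1] j6 1.93
twist -0.0 shift -0.8 0.2 0.1
```

View pics/p3.png

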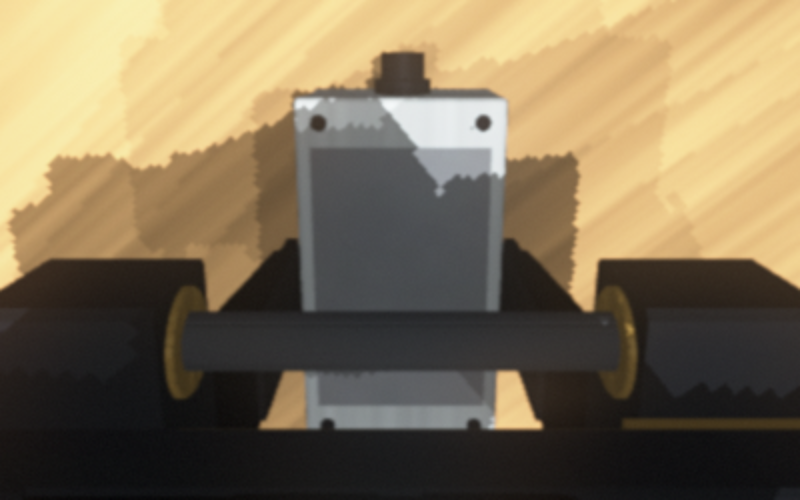

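The medium lid sits square over its box with the gland centred. Lowering to contact.

Emit:
{"name": "move_arm", "arguments": {"rows": [[[0,0,0.5,0],[0,0,0.4,0],[0,0,0,0],[0,0,0,0]]]}}

```text
time_s: 28.15
eef_pos: [0.633, -0.1389, 0.0391]
ee_rot: [-0.0, 0.943, -0.334, 0.0]
contact_force: [-2.2, 0.4, 9.0]
grip_width: 0.587
```

Emit:
{"name": "move_arm", "arguments": {"rows": [[[0,0,0,0],[0,0,0,0],[0,0,0,0],[0,0,0,0],[0,0,0,0],[0,0,0,0],[0,0,-5,0],[0,0,-20,0],[0,0,-40,0],[0,0,-45,0],[0,0,-40,0],[0,0,0,-0.135],[0,0,0,-0.135],[0,0,0,-0.135],[0,0,0,-0.135],[0,0,0,-0.135],[0,0,0,-0.135],[0,0,0,-0.135],[0,0,0,-0.135],[0,0,0,-0.134]]], "grip": 90}}

```text
time_s: 30.15
eef_pos: [0.6328, -0.1389, 0.1885]
ee_rot: [0.0, 0.964, 0.266, 0.0]
contact_force: [-0.1, 0.3, -0.1]
grip_width: 0.902
```

```bash
python3 - <<'E'
from h import *
plan((.4764,-.0145,.19,.534))
E
```

```text
at [ 0.6328 -0.1389  0.1885] yaw 0.539 t 30.15 grip 0.902 F [-0.1  0.3 -0.1] j6 0.71
twist 0.005 shift -71.3 -186.6 -1.5
```

Emit:
{"name": "move_arm", "arguments": {"rows": [[[-14,-37,0,0],[-14,-37,0,0],[-14,-37,0,0],[-14,-38,-1,0],[-15,-38,-1,0],[0,0,0,0],[0,0,0,0]]]}}

```text
time_s: 30.85
eef_pos: [0.4767, -0.0137, 0.191]
ee_rot: [0.0, 0.964, 0.264, 0.001]
contact_force: [0.5, -0.0, 1.2]
grip_width: 0.901
```

```bash
python3 - <<'E'
from h import *
d=snap('w_pile4')
holes(d,np.array([.4765,-.0143]),.534,.0575,.0266,.008)
plan((.4765,-.0144,.003,.534))
E
```

```text
hole px [279.  227.7] pred 278.9 227.3 contrast 132.0
hole px [280.9 128.7] pred 280.9 128.2 contrast 88.0
hole px [232.9 128.3] pred 232.6 128.1 contrast 94.0
hole px [234.2 227.7] pred 234.1 227.2 contrast 125.0
centre [ 0.4762 -0.0146] axis 0.534 sides [np.float64(115.0), np.float64(52.9), np.float64(115.4), np.float64(53.2)]
at [ 0.4773 -0.0141  0.1907] yaw 0.534 t 30.9 grip 0.9 F [0.4 0.  0.2] j6 0.87
twist 0.0 shift -0.8 -0.2 187.7
```

Emit:
{"name": "move_arm", "arguments": {"rows": [[[-0.8,0,40,0],[0,0,40,0],[0,0,40,0],[0,0,35,0],[0,0,15,0],[0,0,8,0],[0,0,5,0],[0,0,0,0],[0,0,0,0]]]}}

```text
time_s: 31.8
eef_pos: [0.4765, -0.0146, 0.0078]
ee_rot: [0.0, 0.965, 0.264, 0.001]
contact_force: [-0.7, -0.0, -0.3]
grip_width: 0.901
```

```bash
python3 - <<'E'
from h import *
plan((.4765,-.0145,.0025,.534))
E
```

```text
at [ 0.4765 -0.0146  0.0078] yaw 0.534 t 31.8 grip 0.901 F [-0.7 -0.  -0.3] j6 0.87
twist -0.0 shift 0.1 -0.0 5.3
```

Emit:
{"name": "move_arm", "arguments": {"rows": [[[0,0,2,0],[0,0,2,0],[0,0,0.8,0],[0,0,0,0],[0,0,0,0]]]}}

```text
time_s: 32.3
eef_pos: [0.476, -0.0144, 0.0024]
ee_rot: [-0.0, 0.965, 0.264, 0.0]
contact_force: [-0.1, 0.8, 0.2]
grip_width: 0.898
```

Emit:
{"name": "move_arm", "arguments": {"rows": [[[0,0,0,0],[0,0,0,0],[0,0,0,0],[0,0,0,0],[0,0,0,0],[0,0,0,0],[0,0,0,0],[0,0,0,0]]], "grip": 50}}

```text
time_s: 33.1
eef_pos: [0.4759, -0.0144, 0.0023]
ee_rot: [-0.0, 0.965, 0.264, 0.0]
contact_force: [-0.4, 0.1, 1.3]
grip_width: 0.688
```

```bash
python3 - <<'E'
from h import *
p,a,o=pose(); plan((p[0],p[1],.11,None),(.6217,.1241,.11,2.391),(.6217,.1241,.047,None))
E
```

```text
at [ 0.4759 -0.0144  0.0023] yaw 0.534 t 33.1 grip 0.688 F [-0.4  0.1  1.3] j6 0.87
twist 0 shift 0.0 0.0 -107.7
twist -1.857 shift -12.1 200.7 -0.0
twist 0 shift 0.0 0.0 63.0
```

Emit:
{"name": "move_arm", "arguments": {"rows": [[[0,0,-8,0],[0,0,-20,0],[0,0,-40,0],[0,0,-40,0],[0,0,0,-0.124],[0,0,0,-0.124],[0,0,0,-0.124],[0,0,0,-0.124],[0,0,0,-0.124],[0,0,0,-0.124],[0,0,0,-0.124],[0,0,0,-0.124],[0,0,0,-0.124],[0,0,0,-0.124],[0,0,0,-0.124],[0,0,0,-0.124],[0,0,0,-0.124],[0,0,0,-0.124],[0,0,0,-0.121],[0,0,0,0]]]}}

```text
time_s: 35.1
eef_pos: [0.4757, -0.0144, 0.1107]
ee_rot: [0.0, 0.366, 0.931, 0.0]
contact_force: [0.7, -0.6, 0.1]
grip_width: 0.691
```

Emit:
{"name": "move_arm", "arguments": {"rows": [[[-1,20,0,0],[-2,33,0,0],[-2,33,0,0],[-2,33,0,0],[-2,33,0,0],[-2,29,0,0],[-1,15,0,0],[0,5,0,0],[0,0,0,0],[0,0,0,0]]]}}

```text
time_s: 36.1
eef_pos: [0.6211, 0.1238, 0.1104]
ee_rot: [-0.0, 0.367, 0.93, -0.0]
contact_force: [-0.1, -0.4, -0.1]
grip_width: 0.691
```

```bash
python3 - <<'E'
from h import *
plan((.6217,.1241,.0473,2.391))
E
```

```text
at [0.6211 0.1238 0.1104] yaw 2.389 t 36.1 grip 0.691 F [-0.1 -0.4 -0.1] j6 -0.73
twist -0.002 shift -0.2 0.6 63.1
```

Emit:
{"name": "move_arm", "arguments": {"rows": [[[-0.5,0.6,25,0],[0,0,20,0],[0,0,8,0],[0,0,4,0],[0,0,2,0],[0,0,1.5,0],[0,0,1,0],[0,0,1,0],[0,0,0.6,0],[0,0,0,0],[0,0,0,0]]]}}

```text
time_s: 37.2
eef_pos: [0.6227, 0.1245, 0.0474]
ee_rot: [0.0, 0.367, 0.93, 0.0]
contact_force: [0.6, 1.3, 0.3]
grip_width: 0.69
```

```bash
python3 - <<'E'
from h import *
plan((.6217,.1241,.0473,2.391))
c=snap('w_p4')['img'][100:350,56:456]; cv2.imwrite('pics/p4.png',cv2.resize(c,(800,500)))
E
```

```text
at [0.6227 0.1245 0.0474] yaw 2.391 t 37.2 grip 0.69 F [0.6 1.3 0.3] j6 -0.73
twist -0.0 shift 0.4 -1.0 0.1
```

View pics/p4.png

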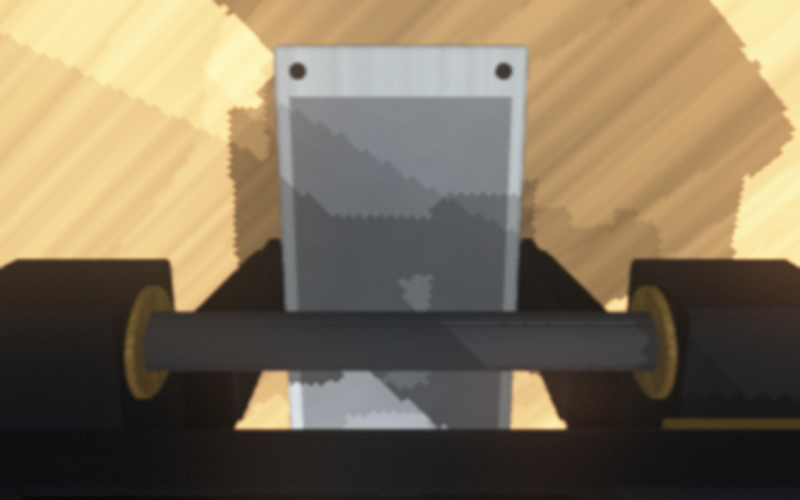

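The lid covers the box outline and no box edge shows. Lowering to contact.

Emit:
{"name": "move_arm", "arguments": {"rows": [[[0,-0.6,0.2,0],[0,0,0.3,0],[0,0,0.4,0],[0,0,0,0],[0,0,0,0]]]}}

```text
time_s: 37.75
eef_pos: [0.6226, 0.1243, 0.0474]
ee_rot: [0.001, 0.367, 0.93, 0.0]
contact_force: [-1.4, 1.4, 9.5]
grip_width: 0.692
```

Contact at 9.5 N. Releasing, lifting and backing off for a final check.

Emit:
{"name": "move_arm", "arguments": {"rows": [[[0,0,0,0],[0,0,0,0],[0,0,0,0],[0,0,0,0],[0,0,0,0],[0,0,0,0],[0,0,-5,0],[0,0,-20,0],[0,0,-40,0],[0,0,-45,0],[0,0,-45,0],[0,0,0,0],[0,0,0,0]]], "grip": 90}}

```text
time_s: 39.05
eef_pos: [0.6222, 0.1241, 0.2025]
ee_rot: [0.001, 0.367, 0.93, 0.001]
contact_force: [-0.2, 0.5, -0.2]
grip_width: 0.9
```

```bash
python3 - <<'E'
from h import *
d=snap('w_f'); 
holes(d,np.array([.622,.1241]),2.391,.0575,.0266,.053)
holes(d,np.array([.477,-.0143]),.534,.0575,.0266,.008) if 0 else None
out=[cv2.resize(d['img'][60:260,96:416],(400,250))]
s=manip.get_image('side')
B={'L':(.6217,.1241,2.391,.128,.066,.053),'M':(.6322,-.1385,2.461,.102,.056,.046),'S':(.4408,-.2689,1.146,.074,.048,.04)}
T=[]
for n,dd in (('side',s),('scene',manip.get_image('scene'))):
    im=cv2.resize(dd['img'],None,fx=4,fy=4,interpolation=cv2.INTER_CUBIC)
    for x,y,a,l,w,z in B.values():
        ex=np.array([np.cos(a),np.sin(a)]);ey=np.array([-ex[1],ex[0]])
        P=[[*(np.array([x,y])+i*l/2*ex+j*w/2*ey),z] for i,j in [(1,1),(1,-1),(-1,-1),(-1,1)]]
        cv2.polylines(im,[np.int32(proj(dd,P)*4+1.5)],True,(0,0,255),1)
    t=np.linspace(0,6.28,40); cv2.polylines(im,[np.int32(proj(dd,np.c_[.477+.022*np.cos(t),.284+.022*np.sin(t),0*t+.038])*4+1.5)],True,(0,0,255),1)
    for x,y,z in [(.6217,.1241,.04),(.6322,-.1385,.04),(.4408,-.2689,.03),(.477,.284,.03)]:
        u,v=np.int32(proj(dd,[x,y,z])[0]*4); T.append(im[v-140:v+140,u-100:u+100] if 0 else cv2.resize(im[max(v-120,0):v+120,u-130:u+130],(200,185)))
cv2.imwrite('pics/fin.png',np.vstack([np.hstack(T[:4]),np.hstack(T[4:])]))
plan()
E
```

```text
hole px [280.4 236.7] pred 280.5 238.0 contrast 145.0
hole px [282.9 127.9] pred 282.8 129.6 contrast 115.0
hole px [229.2 128. ] pred 229.5 129.6 contrast 103.0
hole px [231.7 236.6] pred 231.5 237.9 contrast 134.0
centre [0.6208 0.1251] axis 2.392 sides [np.float64(115.2), np.float64(53.4), np.float64(115.1), np.float64(52.7)]
at [0.6216 0.124  0.2   ] yaw 2.391 t 39.2 grip 0.9 F [ 0.5 -0.6  0.4] j6 -0.73
```

View pics/fin.png

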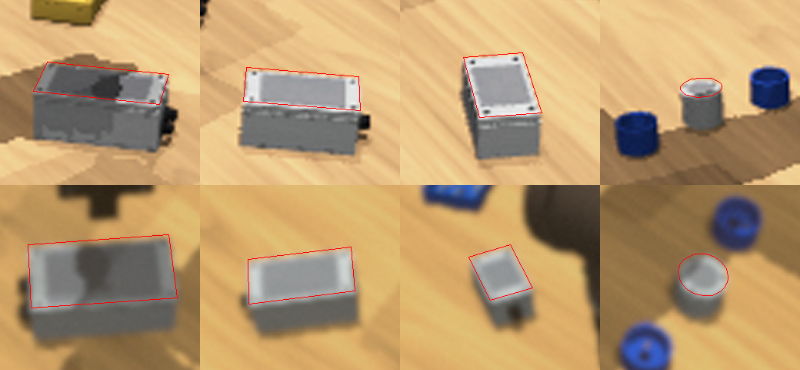

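All four lids lie flat on their own boxes, with the predicted outlines matching within about 2 mm. The blue look-alikes are untouched. Handing in.

```bash
python3 -c "
from plant import manip
print(manip.hand_in())"
```

```text
the job is handed in; nothing more can be done
None
```

I took the pile apart from the top (round, small, medium, large), lowered each lid onto its own box until the wrist force rose (4.5–14 N), then opened the fingers. The job was handed in at about 39 s of the 112 s allowed.

**Last checks:**
- **Position:** overlays in the side and scene cameras show all four lids flat and lined up with their boxes, within about 2 mm. The large lid's screw holes put it about 1.3 mm from the box centre I measured earlier, with the angle within 0.001 rad.
- **Robot clear:** the arm was touching nothing, with the gripper 20 cm above the bench.
- **Bystanders:** the arm never went near the wash bottle or the screwdriver, but I did not measure either of them again. The blue look-alikes beside the round box look undisturbed.

**Disagreements:** the round box's rim first measured 41 mm against the true 44 mm, so its centre was uncertain by 1–2 mm. I moved that target about 1 mm after an overlay in all three cameras. Pile positions measured with the wrist camera turned to opposite sides differed by up to 1 mm.

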